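# Hold the amber glass plate in the viewing box

### The job

Take the holder with the amber glass plate by its wooden grip, lift it up off its two hooks, and lower the glass gently through the narrow slot in the top of the grey viewing box until the middle of the glass is level with the middle of the window in the box's side. Finish while still holding it there in the gripper, upright and still, hanging freely with its clamp above the box and not leaning hard on the slot. Leave the green plate and everything else on the bench where they are.

Things in the scene. Friction and masses are not known exactly. Their poses are not given: they have to be found in the camera images.
- amber_holder: Amber glass plate, 8 (own x) x 50 (y) x 90 mm (z), hanging in a holder, about 170 g; same turned half round. Origin: centre of the glass; z up. Above the origin: aluminium clamp 16 x 54 mm from 43 to 57 mm; 20 mm wide neck; steel cross bar, 8 mm thick, 96 mm long along y, axis at 75 mm; dark wooden grip 16 (x) x 20 mm (y) from 80 to 136 mm.
- amber_grip (a point): Point to grip on the amber holder: middle of its wooden grip (16 x 20 mm), 116 mm above the glass centre. Axes as the holder's.
- green_holder: Green glass plate, 8 (own x) x 50 (y) x 90 mm (z), hanging in a holder; bystander, leave it hanging. Origin: centre of the glass; z up. Above the origin: aluminium clamp 16 x 54 mm from 43 to 57 mm; 20 mm wide neck; steel cross bar, 8 mm thick, 96 mm long along y, axis at 75 mm; dark wooden grip 16 (x) x 20 mm (y) from 80 to 136 mm.
- stand_amber: Fixed stand of the amber holder. Origin: on the table, straight below the hanging glass. Base 120 x 110 mm, two thin posts 55 mm to its +x side, two brass hooks reaching to -x, 38 mm either side of the middle, open to -x. The cross bar lies in their V bends, axis 175 mm above the table (glass centre at 100 mm); tips and posts end at 185 mm: 25 mm up frees the bar, then go to -x.
- stand_green: Fixed stand of the green holder. Origin: on the table, straight below the hanging glass. Base 120 x 110 mm, two thin posts 55 mm to its +x side, two brass hooks reaching to -x, 38 mm either side of the middle, open to -x. The cross bar lies in their V bends, axis 175 mm above the table (glass centre at 100 mm); tips and posts end at 185 mm: 25 mm up frees the bar, then go to -x.
- viewer: Fixed grey viewing box (light box) 104 mm (own x) by 170 mm (own y), 120 mm high, hollow inside down to 12 mm above the table, with a lit panel inside its -x face and a rectangular window 56 x 32 mm in its +x face. Origin: centre of its underside, on the table.
- slot (a point): Centre of the slot's mouth, on the top face of the viewing box, 120 mm above the table. The slot goes straight down through the 8 mm top plate; it is 10 mm wide along the box's x and 52 mm long along the box's y, with a 2 mm bevel round its mouth, for the 8 x 50 mm glass. The clamp is too big for it.
- window (a point): Point straight below the slot's centre at the height of the middle of the window, 31 mm below the box's top: the centre of the glass belongs here. Axes as the box's.
- vase: Amber glass vase, 128 mm across, 155 mm high; bystander. Origin: centre of its underside.
- bottle: Green bottle, 52 mm across, 150 mm high; bystander. Origin: centre of its underside.
- jar: Yellow jar with white cap, 56 mm across, 60 mm high; bystander. Origin: centre of its underside.
- tumbler: Clear glass tumbler, 66 mm across, 85 mm high; bystander. Origin: centre of its underside.
- brush: Hand brush about 180 mm long, lying on the bench; bystander.
Things that resemble listed ones, but are neither listed nor needed, are in the scene too. Leave any red or turquoise look-alike of the stand_green alone.

How it is judged:
By the outcome, as a careful person would: the job done as asked, in the order asked, and still so for the second after the job is handed in, while the arm keeps its last pose, push and grip.
It also fails if it takes over 51 s, if anything falls off the work surface, if the arm or the gripper's body presses on something with over 40 N, if the wrist force passes 120 N, or if a joint passes its speed limit or range.

### The arm

A 6-joint arm with a two-finger parallel gripper is mounted at the origin on the work surface. World frame = base frame: x ahead of the robot, y to its left, z up, the work surface at z = 0. Lengths are in mm, angles in rad, forces in N, time in s.
With the tool pointing down it reaches from about 250 to 775 mm from the base axis. Payload 8.9 kg.
Tool frame: the origin (TCP) lies between the finger pads; the fingertips stand 8 mm ahead of it and the grasp point (between the pads) lies 11 mm behind it; z points along the fingers, y is the line along which they close (so a half turn about z gives the same grasp; the last joint's range is limited). The gripper opens to 85 mm and grips with 20 to 120 N. Pads are 22 mm wide; open, the fingers measure 114 mm over their backs; the gripper's body (76 mm by 85 mm) begins 54 mm behind the grasp point. The pads swing forward as they close: fully open they stand 13 mm farther back than shut.
Start: joints at [1.153, 0.291, -0.153, 1.127, 0, 1.431], TCP at [144.475, 504.728, 207.305] pointing down, gripper open.
Joint ranges: [-2.52, 2.52], [-0.91, 1.74], [-1.3, 1.37], [-1.96, 2.02], [-1.52, 1.47], [-3.14, 3.14]. Speed limits (rad/s): [2.22, 2.22, 2.79, 3.14, 3.14, 3.14].

### API

Orientations are given as a rotation vector (axis times angle).
In Python, from plant import ctrl gives the robot as it stands.
- The arm moves only by the shell command python3 -m inch 'ROWS' [FORCE]. ROWS is a JSON list of rows, 1 to 5 of them, each an object with the fields jaw (the opening from 0.0 (shut) to 1.0 (fully open)), dx, dy, dz (the shift in mm), spin (a turn about the tool's z in rad); a field left out counts as zero (the opening has to be given); each row is the pose to reach, as a shift and turn from the pose commanded when the command began, along the tool's axes at that moment; what a row does not reach only later rows make up. A row lasts 1/12 s, in which the tool goes at most 41.7 mm and 0.125 rad, less where a joint would pass 70% of its speed; a pose out of reach is approached as far as the arm can. The fingers move at their own pace and stop on an object; FORCE is the grip in N (left out, the last holds). Time passes only in rows, so rows that do not move let the fingers close. It prints the time, the measured TCP pose, the force, the opening and the grip force at its end. Input that does not fit is refused with a message, and nothing moves.
- ctrl.get_state(): the state, without advancing time (a new reading comes with each control period).
- ctrl.read_camera(name): name is "scene" or "top"; returns the picture (480x640x3 uint8, blue, green, red); there is no depth.
- ctrl.camera_info(name): a dict with "intrinsics" (3x3 intrinsics, pixels), "dist" ([k1, k2, p1, p2, k3] as OpenCV has them; the pictures are not rectified), "extrinsics" (4x4, takes a point from camera to world coordinates). Camera axes: x right, y down, z forward; pixel columns grow to the right and rows downward; lengths in mm; the calibration is good to about 2 mm. A picture is of the moment at which its call begins. camera_info takes no time and is no camera call.
- ctrl.finish_job(): hands the job in; it is judged then, once.
Trained networks look in the newest picture that a camera, given by its name, has taken for a name from the list of things; names that differ only in an ending like _2 or _b are one class to them, and where a whole thing is asked for, a point or a joint stands for the part that bears it (a point fixed in the world has none). Each returns a list of dicts, best first, with "p" (0 to 1); they miss things now and then, are a little off and sometimes report something else, mostly with a low value. They report only what shows in the picture. A call takes as long as a camera call. They do not tell look-alikes from the thing itself.
- ctrl.search_frame(camera, label): "extent" ([left, top, right, bottom] in pixels, round what is visible of it).
- ctrl.cut_out(camera, label): "pixels" (480x640 bool, what is visible of it) and "extent" ([left, top, right, bottom] in pixels, round what is visible of it).
The state is a dict: "time": time; "joint_pos": joint angles; "dq": joint speeds; "joint_efforts": joint torques, N m; "tcp_pos": TCP position; "tcp_rot": TCP orientation; "ft_force": force on the tool from outside, world axes, zero at the start; "torque": the same for the moment, N m; "finger_gap": opening from 0.0 (shut) to 1.0 (fully open); "grasp_force": force on a finger pad.
Only numpy, scipy, OpenCV 4.12 (cv2) and the standard library are available. Lean on these libraries where they do the work, as an engineer would, in place of code of your own. Each camera call takes 0.05 s, during which the arm holds its last target. There are 200 camera calls.

## Working session

There is one attempt and no reset: what is moved stays moved. The work goes in short steps, Python scripts to look and compute and a shell command to move; the robot and the scene stay as the last step left them, time stands still between calls to the robot, and variables do not carry over. Pictures are saved under pics/ and viewed, at most 10 in all, crops included, and the job is handed in when it is done.

```bash
mkdir -p pics; ls; python3 - <<'E'
from plant import ctrl
import cv2,numpy as np
np.set_printoptions(suppress=True,precision=4)
for c in("scene","top"):
    cv2.imwrite(f"pics/{c}0.png",ctrl.read_camera(c)); i=ctrl.camera_info(c); print(c,i["intrinsics"],i["dist"],i["extrinsics"])
s=ctrl.get_state();print(s)
E
```

```text
pics
scene [[458.191    0.     316.871 ]
 [  0.     458.191  231.5709]
 [  0.       0.       1.    ]] [0.0376 0.     0.     0.     0.    ] [[   0.2015    0.7567   -0.6219 1343.8335]
 [   0.9795   -0.1517    0.1329 -292.1296]
 [   0.0062   -0.6359   -0.7717 1155.8445]
 [   0.        0.        0.        1.    ]]
top [[500.3924   0.     315.827 ]
 [  0.     500.3924 242.6738]
 [  0.       0.       1.    ]] [0.0339 0.     0.     0.     0.    ] [[   0.016    -0.9815    0.1908  279.7562]
 [  -0.9997   -0.0121    0.0215 -132.9175]
 [  -0.0188   -0.1911   -0.9814 1525.1835]
 [   0.        0.        0.        1.    ]]
{'time': 0.1, 'joint_pos': array([ 1.1527,  0.2912, -0.154 ,  1.1267,  0.    ,  1.4315]), 'dq': array([-0.0017,  0.0002,  0.0019, -0.0006, -0.0001, -0.0011]), 'joint_efforts': array([  0.0017, -53.7983,  33.1917,   0.0093,  -0.0002,   0.    ]), 'tcp_pos': array([144.2914, 504.3602, 206.8009]), 'tcp_rot': array([-0.4364, -3.1108,  0.0017]), 'ft_force': array([ 0.2078, -0.0665,  0.3349]), 'torque': array([-0.0229,  0.0047, -0.0284]), 'grasp_force': 0.0, 'finger_gap': 0.9998417715421202}
```

View pics/scene0.png

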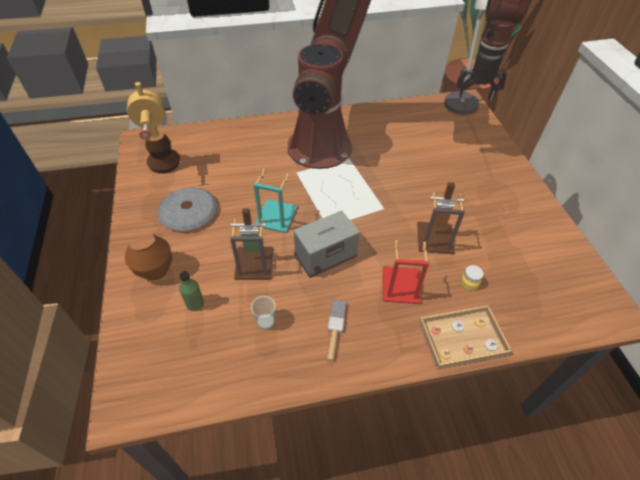

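View pics/top0.png

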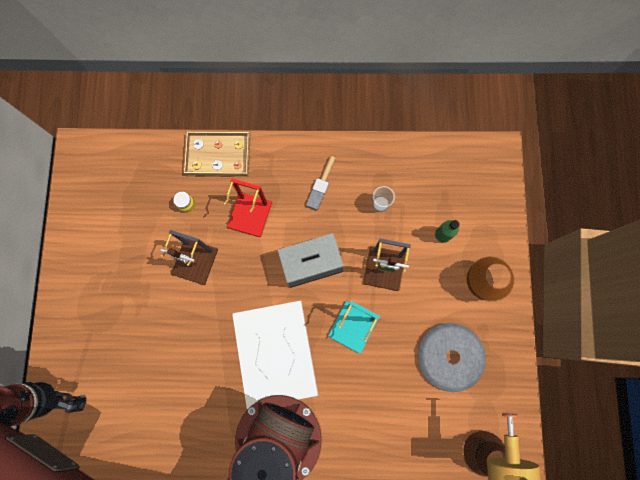

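```bash
python3 - <<'E'
from plant import ctrl
for c in("scene","top"):
  for n in("amber_holder","green_holder","stand_amber","viewer","slot","amber_grip"):
    try: print(c,n,[(round(d["p"],2),[round(float(v)) for v in d["extent"]]) for d in ctrl.search_frame(c,n)])
    except Exception as e: print(c,n,e)
E
```

```text
scene amber_holder [(0.93, [434, 182, 452, 226])]
scene green_holder [(0.96, [234, 210, 266, 254])]
scene stand_amber []
scene viewer [(0.63, [292, 210, 360, 278])]
scene slot [(0.64, [292, 211, 356, 277])]
scene amber_grip [(0.9, [426, 183, 464, 228]), (0.44, [417, 207, 465, 251])]
top amber_holder [(0.63, [164, 251, 197, 268])]
top green_holder [(0.74, [375, 256, 407, 270])]
top stand_amber [(0.83, [160, 229, 217, 281])]
top viewer [(0.61, [280, 236, 344, 287]), (0.48, [165, 248, 196, 265])]
top slot [(0.79, [277, 232, 344, 288])]
top amber_grip [(0.63, [162, 248, 196, 264]), (0.38, [467, 258, 513, 299])]
```

The scene picture shows the dark wooden stands with holders at about (445,215) and (250,240). Empty red and turquoise stands are at (405,280) and (275,205), and the grey box is at (327,243). In the top picture the holders are at (180,257) and (390,265), and the box with its slot is at (311,258).

Things that could be taken for the amber holder, in scene pixels:
- The right holder at (445,215), which the network calls amber.
- The left holder at (250,240), which shows green glass.
- The vase at (148,258).
- The red stand (405,280) and the turquoise stand (275,205), both empty.

I choose the right holder and check it in a close crop.

```bash
python3 - <<'E'
import cv2,numpy as np
s=cv2.imread("pics/scene0.png");t=cv2.imread("pics/top0.png")
def c(i,x,y,w=80,h=60):
    return cv2.resize(i[y:y+h,x:x+w],(400,300),interpolation=cv2.INTER_CUBIC)
cv2.imwrite("pics/crop1.png",np.vstack([np.hstack([c(s,405,180),c(t,150,225)]),np.hstack([c(s,287,215),c(t,272,230)])]))
E
```

```text
(no output)
```

View pics/crop1.png

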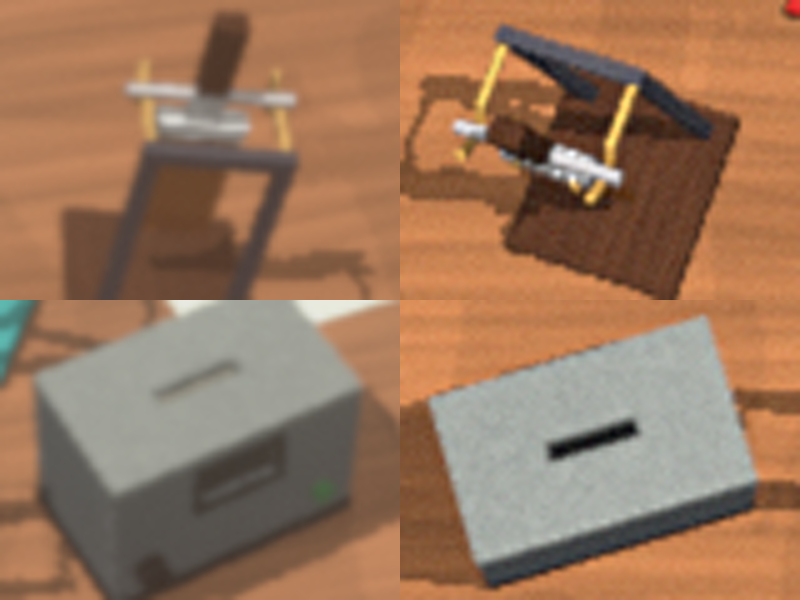

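Upper crops: the glass under the clamp is amber, and the bar ends show clearly, so the holder at scene (445,215) is the right one. Lower crops: the slot is at top (310.6,257.6) and scene (326.2,231), and the window is on the side facing the scene camera. Now I triangulate.

```bash
cat > h.py <<'E'
from plant import ctrl
import cv2,numpy as np
np.set_printoptions(suppress=True,precision=2)
I={c:ctrl.camera_info(c) for c in("scene","top")}
def ray(c,p):
    i=I[c]; q=cv2.undistortPoints(np.array([[p]],float),np.array(i["intrinsics"]),np.array(i["dist"]))[0,0]
    E=np.array(i["extrinsics"]); d=E[:3,:3]@[q[0],q[1],1]; return E[:3,3],d/np.linalg.norm(d)
def tri(ps,pt):
    (a,d),(b,e)=ray("scene",ps),ray("top",pt)
    s=np.linalg.lstsq(np.c_[d,-e],b-a,rcond=None)[0]; p,q=a+s[0]*d,b+s[1]*e
    return (p+q)/2,np.linalg.norm(p-q)
def onz(c,p,z):
    a,d=ray(c,p); return a+d*(z-a[2])/d[2]
def proj(c,P):
    i=I[c]; T=np.linalg.inv(np.array(i["extrinsics"]))
    return cv2.projectPoints(np.array(P,float).reshape(-1,3),cv2.Rodrigues(T[:3,:3])[0],T[:3,3],np.array(i["intrinsics"]),np.array(i["dist"]))[0][:,0]
E
python3 - <<'E'
from h import *
def k(u,v,ox,oy): return ((u%400+.5)/5-.5+ox,(v%300+.5)/5-.5+oy)
S=lambda u,v:k(u,v,405,180); T=lambda u,v:k(u,v,150,225)
L=tri(S(127,89),T(455,127));R=tri(S(297,100),T(621,179));print("bar",L,R,(L[0]+R[0])/2,np.linalg.norm(L[0]-R[0]),"dir",np.degrees(np.arctan2(*(L[0]-R[0])[1::-1])))
print("bar@175",onz("scene",S(127,89),175),onz("scene",S(297,100),175),onz("top",T(455,127),175),onz("top",T(621,179),175))
print("hooktips",)
S=lambda u,v:k(u,v,287,215); T=lambda u,v:k(u,v,272,230)
print("slot",tri(S(197,381),T(593,440)))
sl=[onz("top",T(*p),120) for p in((549,453),(637,426))];print("slot ends top",sl,np.degrees(np.arctan2(*(sl[0]-sl[1])[1::-1])))
c=[onz("top",T(*p),120) for p in((430,400),(708,316),(757,482),(478,565))]
print("corners",np.array(c),np.mean(c,0),[np.linalg.norm(c[i]-c[i-1]) for i in range(4)],[np.degrees(np.arctan2(*(c[i]-c[i-1])[1::-1])) for i in range(4)])
c=[onz("scene",S(*p),120) for p in((36,376),(360,386),(112,496))]; print(np.array(c),"slot scene",onz("scene",S(197,381),120))
s=ctrl.get_state();print(cv2.Rodrigues(s["tcp_rot"])[0])
E
```

```text
bar (array([502.59, 269.76, 194.88]), np.float64(89.64612347000903)) (array([507.82, 279.03, 166.18]), np.float64(95.56323187111687)) [505.21 274.39 180.53] 30.60520326231938 dir -119.44644188349224
bar@175 [490.9  230.78 175.  ] [519.07 325.23 175.  ] [516.51 323.05 175.  ] [488.73 229.94 175.  ]
hooktips
slot (array([509.86, -86.67, 118.08]), np.float64(0.23395800833486605))
slot ends top [array([501.72, -61.96, 120.  ]), array([ 517.93, -111.77,  120.  ])] 108.02287494882937
corners [[ 531.48    6.74  120.  ]
 [ 582.47 -151.58  120.  ]
 [ 486.64 -180.22  120.  ]
 [ 437.31  -23.28  120.  ]] [509.48 -87.08 120.  ] [np.float64(98.8405233123716), np.float64(166.33544924406863), np.float64(100.0211966373807), np.float64(164.51193308855665)] [np.float64(17.68139940995819), np.float64(-72.14710535123535), np.float64(-163.36358072271815), np.float64(107.44938647215267)]
[[ 489.1  -178.88  120.  ]
 [ 533.9     5.9   120.  ]
 [ 584.12 -151.87  120.  ]] slot scene [511.42 -86.94 120.  ]
[[-0.96  0.28 -0.  ]
 [ 0.28  0.96 -0.  ]
 [ 0.   -0.   -1.  ]]
```

The scene's left bar end matches the top view's right end, so I had them swapped. With the heights at 175 both views agree within 2.5 mm. Bar middle is about (503.8, 277.3), with the bar at 73.5°. The slot is at (510.5, -86.9, 118), with its long side at 107.7°. I recheck the height with the matching ends, then rise and turn.

```bash
python3 -m inch '[{"jaw": 0.6, "dz": -40, "spin": 0.12}, {"jaw": 0.6, "dz": -80, "spin": 0.25}, {"jaw": 0.6, "dx": -20, "dz": -105, "spin": 0.37}, {"jaw": 0.6, "dx": -60, "dy": -10, "dz": -105, "spin": 0.5}, {"jaw": 0.6, "dx": -100, "dy": -20, "dz": -105, "spin": 0.62}]'
cat >> h.py <<'E'
def axes():
    s=ctrl.get_state(); R=cv2.Rodrigues(s["tcp_rot"])[0]; return s,R
def togo(P,yawy):
    "shift in tool axes and turn about tool z to bring TCP to P with tool y at yawy deg (mod 180)"
    s,R=axes(); d=R.T@(np.array(P)-s["tcp_pos"]); y=np.degrees(np.arctan2(R[1,1],R[0,1]))
    t=(y-yawy+90)%180-90
    print("t",round(s["time"],2),"tcp",s["tcp_pos"],"yawy",round(y,2),"tilt",np.degrees(R[:2,2]),"shift",d,"turn",round(np.radians(t),4),"F",s["ft_force"],"gap",round(s["finger_gap"],3),"gf",round(s["grasp_force"],1),"j6",round(s["joint_pos"][5],2))
E
python3 - <<'E'
from h import *
def k(u,v,ox,oy): return ((u%400+.5)/5-.5+ox,(v%300+.5)/5-.5+oy)
S=lambda u,v:k(u,v,405,180); T=lambda u,v:k(u,v,150,225)
A=tri(S(127,89),T(621,179));B=tri(S(297,100),T(455,127));print(A,B,(A[0]+B[0])/2,np.linalg.norm(A[0]-B[0]))
togo([503.8,277.3,305],-16.5)
E
```

```text
time: 1.12
tcp_pos: [236.0, 458.7, 314.1]
tcp_rot: [1.369, 2.827, 0.006]
ft_force: [0.9, 0.8, -0.4]
finger_gap: 0.604
grasp_force: 0.0
(array([489.22, 231.11, 173.06]), np.float64(1.2994159642403322)) (array([517.31, 325.11, 172.85]), np.float64(2.618910041179654)) [503.26 278.11 172.95] 98.10388813332301
t 1.12 tcp [235.96 458.73 314.12] yawy 38.32 tilt [0.12 0.18] shift [-308.44   97.59    9.12] turn 0.9568 F [ 0.86  0.84 -0.43] gap 0.604 gf 0.0 j6 1.86
```

The bar height is 173 mm (175 expected) and its length 98 mm (96 expected), so the measurement is good.

```bash
python3 -m inch '[{"jaw": 0.6, "dx": -40, "dy": 12, "dz": 9, "spin": 0.12}, {"jaw": 0.6, "dx": -80, "dy": 25, "dz": 9, "spin": 0.25}, {"jaw": 0.6, "dx": -120, "dy": 38, "dz": 9, "spin": 0.37}, {"jaw": 0.6, "dx": -160, "dy": 50, "dz": 9, "spin": 0.5}, {"jaw": 0.6, "dx": -200, "dy": 63, "dz": 9, "spin": 0.62}]'|tail -1; python3 -c "
from h import *
togo([503.5,277.5,305],-16.5)"
```

```text
grasp_force: 0.0
t 1.53 tcp [408.38 340.44 303.48] yawy 2.63 tilt [0.01 0.01] shift [-67.23  92.13  -1.51] turn 0.3338 F [-0.11  0.84 -0.17] gap 0.596 gf 0.0 j6 2.08
```

```bash
python3 -m inch '[{"jaw": 0.6, "dx": -22, "dy": 31, "dz": -1, "spin": 0.12}, {"jaw": 0.6, "dx": -45, "dy": 62, "dz": -1, "spin": 0.24}, {"jaw": 0.6, "dx": -67, "dy": 92, "dz": -1, "spin": 0.334}, {"jaw": 0.6, "dx": -67, "dy": 92, "dz": -1, "spin": 0.334}, {"jaw": 0.6, "dx": -67, "dy": 92, "dz": -1, "spin": 0.334}]'|tail -1; python3 -c "
from h import *
togo([503.5,277.5,205],-16.5)
s,R=axes()
import cv2
t=ctrl.read_camera('top');sc=ctrl.read_camera('scene')
cv2.imwrite('pics/t1.png',np.hstack([cv2.resize(t[200:300,130:230],(400,400),interpolation=2),cv2.resize(sc[130:230,400:500],(400,400),interpolation=2)]))
"
```

```text
grasp_force: 0.0
t 1.95 tcp [503.68 278.41 303.63] yawy -16.33 tilt [-0.05 -0.02] shift [-0.87  0.15 98.63] turn 0.0029 F [-0.65  1.37 -0.88] gap 0.598 gf 0.0 j6 2.23
```

View pics/t1.png

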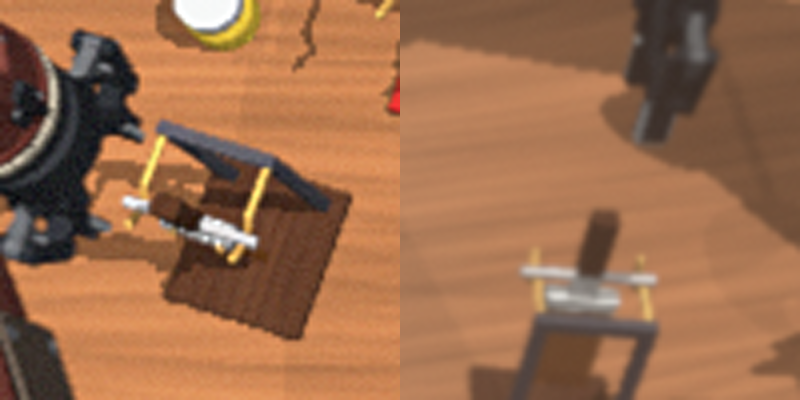

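The right holder hangs in its stand at scene (449,200), and the open gripper is above it. Its sideways offset in the pictures is only parallax. Lowering now.

```bash
python3 -m inch '[{"jaw": 0.6, "dx": -0.5, "dz": 35}, {"jaw": 0.6, "dx": -0.5, "dz": 65}, {"jaw": 0.6, "dx": -0.5, "dz": 85}, {"jaw": 0.6, "dx": -0.5, "dz": 98}, {"jaw": 0.6, "dx": -0.5, "dz": 98.5}]'|tail -1; python3 -c "
from h import *
togo([503.5,277.7,205],-16.5)"; python3 -m inch '[{"jaw": 0.1}, {"jaw": 0.1}, {"jaw": 0.1}, {"jaw": 0.1}, {"jaw": 0.1}]' 50;python3 -c "
from h import *
togo([503.5,277.7,205],-16.5)
sc=ctrl.read_camera('scene');tp=ctrl.read_camera('top')
cv2.imwrite('pics/g1.png',np.hstack([cv2.resize(tp[210:290,140:220],(400,400),interpolation=2),cv2.resize(sc[160:240,405:485],(400,400),interpolation=2)]))"
```

```text
grasp_force: 0.0
t 2.47 tcp [499.49 279.73 203.37] yawy -16.01 tilt [-0.24 -0.08] shift [-0.85  4.41 -1.64] turn 0.0085 F [-0.07  0.31  1.25] gap 0.599 gf 0.0 j6 2.23
time: 2.88
tcp_pos: [502.9, 279.9, 207.2]
tcp_rot: [2.511, 1.887, 0.004]
ft_force: [-0.1, -0.6, 6.1]
finger_gap: 0.162
grasp_force: 49.0
t 2.88 tcp [502.93 279.93 207.2 ] yawy -16.14 tilt [0.13 0.07] shift [-1.98  1.17  2.2 ] turn 0.0062 F [-0.11 -0.6   6.07] gap 0.162 gf 49.0 j6 2.23
```

View pics/g1.png

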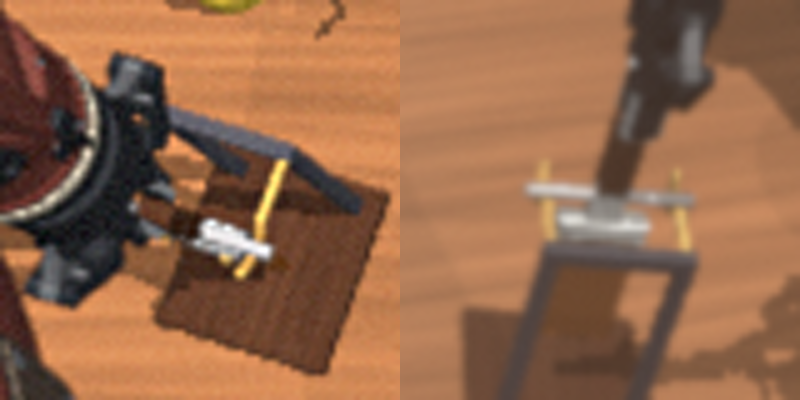

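The pads hold the wooden grip at about scene (529,186), with 49 N on a pad and the bar still in its hooks. Lifting straight up now.

```bash
python3 -m inch '[{"jaw": 0.1, "dz": -3}, {"jaw": 0.1, "dz": -10}, {"jaw": 0.1, "dz": -20}, {"jaw": 0.1, "dz": -32}, {"jaw": 0.1, "dz": -42}]'|tail -1; python3 -c "
from h import *
togo([503.5,277.7,245],-16.5)"
```

```text
grasp_force: 48.8
t 3.4 tcp [502.39 279.34 249.31] yawy -16.16 tilt [0.03 0.01] shift [-1.27  1.52  4.31] turn 0.0059 F [-0.92 -0.51 -1.46] gap 0.165 gf 48.8 j6 2.23
```

The wrist now carries -1.5 N, which is the holder's weight. I move up and out to -x.

```bash
python3 -m inch '[{"jaw": 0.1, "dy": -8, "dz": -20}, {"jaw": 0.1, "dy": -20, "dz": -42}, {"jaw": 0.1, "dy": -34, "dz": -65}, {"jaw": 0.1, "dy": -46, "dz": -85}, {"jaw": 0.1, "dy": -50, "dz": -95}]'|tail -1; python3 -c "
from h import *
togo([510.5,-86.9,340],17.6)"
```

```text
grasp_force: 48.9
t 3.82 tcp [453.57 293.92 346.3 ] yawy -16.11 tilt [0.17 0.1 ] shift [-350.07  160.37    5.82] turn -0.5884 F [ 1.43  0.31 -1.06] gap 0.16 gf 48.9 j6 2.29
```

```bash
python3 -m inch '[{"jaw": 0.1, "dx": -20, "dy": 9, "dz": 3, "spin": -0.05}, {"jaw": 0.1, "dx": -50, "dy": 23, "dz": 5, "spin": -0.13}, {"jaw": 0.1, "dx": -85, "dy": 39, "dz": 5, "spin": -0.22}, {"jaw": 0.1, "dx": -120, "dy": 55, "dz": 5, "spin": -0.31}, {"jaw": 0.1, "dx": -155, "dy": 71, "dz": 5, "spin": -0.39}]'|tail -1;python3 -c "
from h import *
togo([510.5,-86.9,340],17.6)"
```

```text
grasp_force: 48.9
t 4.23 tcp [479.32 122.94 337.81] yawy 6.49 tilt [ 0.   -0.01] shift [-212.02    7.25   -2.14] turn -0.1938 F [ 0.86  0.55 -0.95] gap 0.16 gf 48.9 j6 1.56
```

```bash
python3 -m inch '[{"jaw": 0.1, "dx": -35, "dy": 1, "dz": -2, "spin": -0.05}, {"jaw": 0.1, "dx": -70, "dy": 3, "dz": -2, "spin": -0.1}, {"jaw": 0.1, "dx": -105, "dy": 4, "dz": -2, "spin": -0.15}, {"jaw": 0.1, "dx": -138, "dy": 5, "dz": -2, "spin": -0.19}, {"jaw": 0.1, "dx": -160, "dy": 6, "dz": -2, "spin": -0.194}]'|tail -1;python3 -c "
from h import *
togo([510.5,-86.9,320],17.6)"
```

```text
grasp_force: 48.9
t 4.65 tcp [502.71 -36.99 339.76] yawy 17.35 tilt [-0.   -0.05] shift [-49.94  -7.44  19.8 ] turn -0.0044 F [ 0.23 -0.05 -1.02] gap 0.161 gf 48.9 j6 1.05
```

```bash
python3 -m inch '[{"jaw": 0.1, "dx": -20, "dy": -3, "dz": 10, "spin": -0.004}, {"jaw": 0.1, "dx": -38, "dy": -6, "dz": 24, "spin": -0.004}, {"jaw": 0.1, "dx": -50, "dy": -7.4, "dz": 36, "spin": -0.004}, {"jaw": 0.1, "dx": -50, "dy": -7.4, "dz": 40, "spin": -0.004}, {"jaw": 0.1, "dx": -50, "dy": -7.4, "dz": 40, "spin": -0.004}]'|tail -1;python3 -m inch '[{"jaw": 0.1}, {"jaw": 0.1}, {"jaw": 0.1}]'|tail -1;python3 -c "
from h import *
togo([510.5,-86.9,300],17.6)
sc=ctrl.read_camera('scene');tp=ctrl.read_camera('top')
cv2.imwrite('pics/s_a.png',sc);cv2.imwrite('pics/t_a.png',tp)
cv2.imwrite('pics/p1.png',np.hstack([cv2.resize(tp[205:305,260:360],(400,400),interpolation=2),cv2.resize(sc[160:260,280:380],(400,400),interpolation=2)]))"
```

```text
grasp_force: 48.9
grasp_force: 48.9
t 5.32 tcp [510.6  -83.12 300.63] yawy 17.59 tilt [ 0.07 -0.02] shift [-3.57 -1.24  0.63] turn -0.0001 F [-0.74 -0.08 -1.77] gap 0.159 gf 48.9 j6 0.96
```

View pics/p1.png

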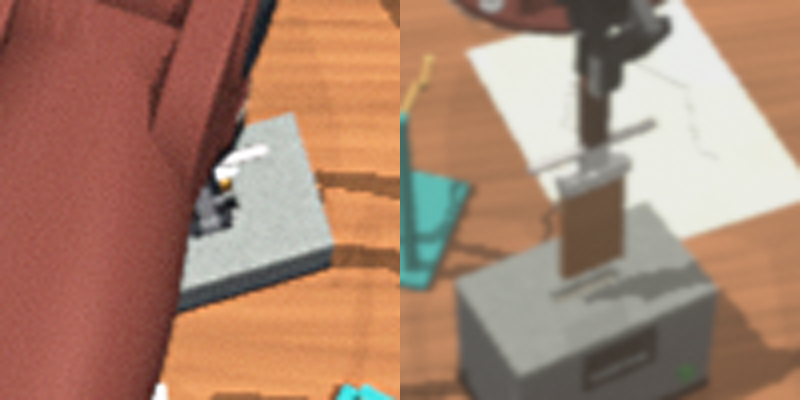

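The scene view shows the amber glass just above the slot. Its bottom edge runs from (320.5,229.8) to (335.8,225.5) and the slot from (318.3,234.3) to (334.5,228). The arm hides the top view. I lower to a few mm above the slot and compare the two closely.

```bash
python3 -m inch '[{"jaw": 0.1, "dx": -1.7, "dy": -2.4, "dz": 8}, {"jaw": 0.1, "dx": -1.7, "dy": -2.4, "dz": 16}, {"jaw": 0.1, "dx": -1.7, "dy": -2.4, "dz": 21}, {"jaw": 0.1, "dx": -1.7, "dy": -2.4, "dz": 24}, {"jaw": 0.1, "dx": -1.7, "dy": -2.4, "dz": 24}]'|tail -1;python3 -m inch '[{"jaw": 0.1}, {"jaw": 0.1}, {"jaw": 0.1}]'|tail -1;python3 - <<'E'
from h import *
togo([508.8,-85.45,276.6],17.6)
im=np.mean([ctrl.read_camera('scene').astype(float) for _ in range(6)],0).astype(np.uint8)
cv2.imwrite('pics/s_b.png',im)
s,R=axes(); T=s["tcp_pos"]
# predicted glass (own x = tool y, own y = -/+ tool x), z offset 107.2 from TCP
def glass(ox,oy,oz=-107.2):
    c=T+ox*R[:,1]+oy*R[:,0]+[0,0,oz]
    return np.array([c+4*R[:,1]+a*R[:,0]+[0,0,b] for a,b in((-25,-45),(25,-45),(25,43),(-25,43))])
print("pred glass front corners (bottom -y,+y.. )",proj('scene',glass(1.2,-1.9)).tolist())
x=R[:,1];y=R[:,0];C=np.array([510.5,-86.9,120])
print("slot corners pred",proj('scene',[C+a*x+b*y for a,b in((5,-26),(5,26),(-5,26),(-5,-26))]).tolist())
cv2.imwrite('pics/p2.png',cv2.resize(im[180:255,285:385],(800,600),interpolation=2))
E
```

```text
grasp_force: 48.9
grasp_force: 48.9
t 6.08 tcp [508.7  -86.13 276.09] yawy 17.53 tilt [ 0.03 -0.01] shift [ 0.62  0.3  -0.51] turn -0.0012 F [-0.56  1.29 -1.53] gap 0.16 gf 48.9 j6 0.96
pred glass front corners (bottom -y,+y.. ) [[318.9711891854459, 233.8499695330125], [333.7910445913044, 227.4916162323197], [334.8867598150237, 207.23668825054952], [319.28251748482825, 213.68768872849992]]
slot corners pred [[319.05808457982096, 235.0413199858305], [334.4406152761033, 228.42675466500017], [332.72217137644003, 226.15582404809558], [317.38239717956066, 232.7154655672271]]
```

View pics/p2.png

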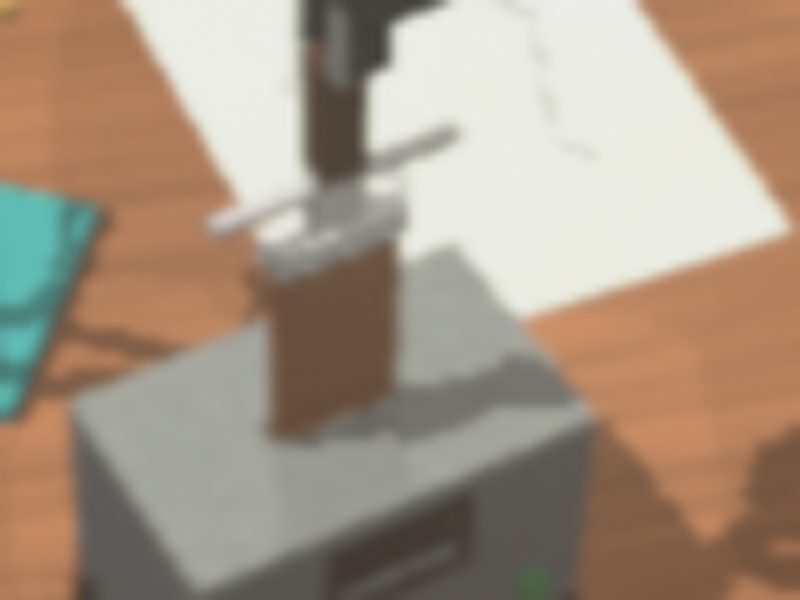

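Just above the slot, the glass's front bottom corners are at (318.6,234.3) and (333.9,229.2). The slot's front edge should run from (319.1,235.0) to (334.4,228.4), so along the slot it fits well. The plate may lean by 1–2°, so I fit the holder's pose using the top view as well.

```bash
python3 - <<'E'
from h import *
tp=np.mean([ctrl.read_camera('top').astype(float) for _ in range(4)],0).astype(np.uint8)
cv2.imwrite('pics/t_b.png',tp); im=cv2.imread('pics/s_b.png')
cv2.imwrite('pics/p3.png',np.hstack([cv2.resize(tp[225:275,305:345],(400,500),interpolation=2),cv2.resize(im[190:240,305:345],(400,500),interpolation=2)]))
E
```

```text
(no output)
```

View pics/p3.png

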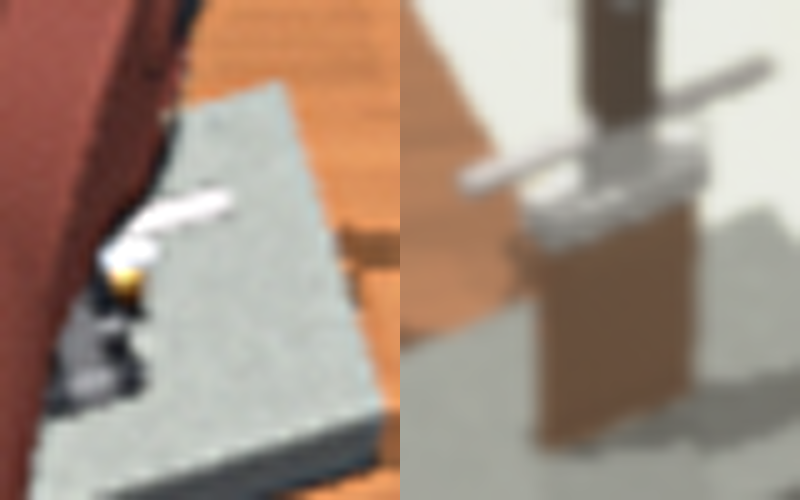

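```bash
cat > fit.py <<'E'
from h import *
from scipy.optimize import least_squares
from scipy.spatial.transform import Rotation as Ro
def fit(obs,yaw0,c0,fixyaw=False):
    # obs: (cam, local point, u, v, wu, wv)
    def f(q):
        R=(Ro.from_euler('z',q[3])*Ro.from_euler('x',q[4])).as_matrix(); r=[]
        for c,l,u,v,a,b in obs:
            p=proj(c,R@np.array(l)+q[:3])[0]; r+=[a*(p[0]-u),b*(p[1]-v)]
        return np.r_[r,(q[3]-yaw0)/.03*.5,q[4]/.05*.3]
    o=least_squares(f,np.r_[c0,yaw0,0]); return o
E
python3 - <<'E'
from fit import *
s,R=axes();T=s["tcp_pos"];print(T)
yaw=np.arctan2(R[1,1],R[0,1])
obs=[('scene',(0,-48,75),310.55,208.25,1,1),('scene',(0,48,75),341.85,196.05,1,1),('top',(0,-48,75),327.75,244.45,1,1),
('scene',(4,-25,-45),318.55,234.25,1,1),('scene',(4,25,-45),333.95,228.85,1,1),('scene',(4,-25,40),318.5,0,1,0),('scene',(4,25,40),334.15,0,1,0)]
for ob in(obs,[o for o in obs if o[0]=='scene']):
    o=fit(ob,yaw,T-[0,0,107]); c=o.x[:3]; print("centre",c,"yaw,lean deg",np.degrees(o.x[3:]),"tool yaw",np.degrees(yaw)); print(o.fun)
    print("in own axes rel slot",R[:,1]@(c-[510.5,-86.9,120]),R[:,0]@(c-[510.5,-86.9,120]),"rel TCP",R[:,1]@(c-T),R[:,0]@(c-T),c[2]-T[2])
E
```

```text
[508.5  -86.06 275.81]
centre [511.75 -88.92 167.9 ] yaw,lean deg [15.97  0.29] tool yaw 17.534426922421574
[-0.07  0.1  -0.35  0.37 -0.23 -0.1  -0.02  0.09 -0.36 -0.62  0.17  0.
  0.35  0.   -0.46  0.03]
in own axes rel slot 0.5852760592778202 -2.3036197274679413 rel TCP 2.2360540120992 -3.704505235467212 -107.9163902143888
centre [521.91 -91.35 179.67] yaw,lean deg [16.41  0.17] tool yaw 17.534426922421574
[-0.13  0.06 -0.15  0.05 -0.08  0.36 -0.3  -0.49  0.17  0.    0.48  0.
 -0.33  0.02]
in own axes rel slot 9.542322349557642 -7.679300481048934 rel TCP 11.19310030237902 -9.080185989048205 -96.14414883946947
```

The fit puts the glass 107.9 mm below the TCP, upright within 0.3°. It sits about 2.2 mm off along the slot and about 1 mm off across it. I correct that and feel my way down.

```bash
python3 -m inch '[{"jaw": 0.1, "dx": 2.2, "dy": -0.9}, {"jaw": 0.1, "dx": 2.2, "dy": -0.9}, {"jaw": 0.1, "dx": 2.2, "dy": -0.9, "dz": 1}, {"jaw": 0.1, "dx": 2.2, "dy": -0.9, "dz": 2}, {"jaw": 0.1, "dx": 2.2, "dy": -0.9, "dz": 2}]'|grep force;python3 -m inch '[{"jaw": 0.1}, {"jaw": 0.1, "dz": 1}, {"jaw": 0.1, "dz": 2}, {"jaw": 0.1, "dz": 2}, {"jaw": 0.1, "dz": 2}]'|grep force; python3 -c "
from h import *
togo([509.8,-83.9,271.8],17.6)"
```

```text
ft_force: [-0.3, 0.1, -1.9]
grasp_force: 48.9
ft_force: [0.1, 0.5, 4.9]
grasp_force: 49.7
t 7.42 tcp [507.45 -84.46 272.54] yawy 17.53 tilt [ 0.09 -0.03] shift [-0.17  2.41  0.75] turn -0.0012 F [0.09 0.48 4.94] gap 0.16 gf 49.7 j6 0.96
```

Contact came at the box-top height with about 6.5 N. I read the moment here and after backing off, to find where the glass touches.

```bash
cat > m.py <<'E'
from h import *
L=[]
for _ in range(5):
    ctrl.read_camera('scene'); s=ctrl.get_state(); L.append(np.r_[s["ft_force"],s["torque"],s["tcp_pos"]])
R=cv2.Rodrigues(s["tcp_rot"])[0]; m=np.mean(L,0)
P=np.array([R[:,1],R[:,0],[0,0,1]])  # own x, own y, z
print("F own",P@m[:3],"M own",np.round(P@m[3:6],3),"tcp",m[6:],"yaw",np.degrees(np.arctan2(R[1,1],R[0,1])),"std",np.std(L,0)[:6].round(3))
E
python3 m.py; python3 -m inch '[{"jaw": 0.1, "dz": -1}, {"jaw": 0.1, "dz": -2}, {"jaw": 0.1, "dz": -3}, {"jaw": 0.1, "dz": -3}, {"jaw": 0.1, "dz": -3}]'|grep ft_; python3 m.py
```

```text
F own [-0.61 -0.15  5.67] M own [0.01 0.1  0.01] tcp [507.44 -84.46 272.51] yaw 17.52981254897971 std [0.43 0.48 0.88 0.02 0.02 0.02]
ft_force: [-0.3, -0.4, -1.5]
F own [ 0.15 -0.01 -1.29] M own [-0.    0.02 -0.  ] tcp [506.92 -84.22 274.68] yaw 17.533749890917733 std [0.38 0.61 0.64 0.02 0.04 0.02]
```

The reaction pushes to own -x and acts on the +x side, so the mouth lies further to -x. I press lightly and slide that way.

```bash
python3 -m inch '[{"jaw": 0.1, "dy": -0.8, "dz": 1}, {"jaw": 0.1, "dy": -0.8, "dz": 2}, {"jaw": 0.1, "dy": -0.8, "dz": 3}, {"jaw": 0.1, "dy": -0.8, "dz": 3.2}, {"jaw": 0.1, "dy": -0.8, "dz": 3.2}]'|grep ft_; python3 m.py; python3 -m inch '[{"jaw": 0.1, "dy": -0.3}, {"jaw": 0.1, "dy": -0.6}, {"jaw": 0.1, "dy": -0.9, "dz": 0.2}, {"jaw": 0.1, "dy": -1.2, "dz": 0.2}, {"jaw": 0.1, "dy": -1.2, "dz": 0.2}]'|grep ft_; python3 m.py
```

```text
ft_force: [0.1, -0.1, 6.6]
F own [-0.43  0.15  6.2 ] M own [ 0.02  0.15 -0.01] tcp [506.75 -84.71 272.49] yaw 17.530990632454955 std [0.38 0.55 0.64 0.01 0.02 0.03]
ft_force: [-0.9, -0.4, 6.5]
F own [0.   0.35 6.49] M own [0.03 0.07 0.02] tcp [505.72 -85.08 272.41] yaw 17.530550656538622 std [0.29 0.42 0.29 0.02 0.03 0.03]
```

The glass is still on the flat top. With its bottom edge now exactly at z = 120, I compare it with the slot in the same scene camera pixels, before and now.

```bash
python3 - <<'E'
from h import *
im=np.mean([ctrl.read_camera('scene').astype(float) for _ in range(8)],0).astype(np.uint8)
cv2.imwrite('pics/s_c.png',im); a=cv2.imread('pics/s_a.png'); z=cv2.imread('pics/scene0.png')
w=(slice(220,245),slice(308,346))
f=lambda i:cv2.resize(i[w],(760,500),interpolation=2)[:, :400] if 0 else cv2.resize(i[w],(418,275),interpolation=2)[:, :400]
cv2.imwrite('pics/p4.png',np.hstack([cv2.resize(z[220:245,310:345],(400,286),interpolation=2),cv2.resize(im[220:245,310:345],(400,286),interpolation=2)]))
for n,i in(("scene0",z),("now",im)):
    g=i.astype(int); print(n)
    for col in range(317,337,3): print(col,"B",g[222:242,col,0].tolist())
s,R=axes();print(s["tcp_pos"])
C=np.array([511.42,-86.94,120]);x=R[:,1];y=R[:,0]
print(proj('scene',[C+p*x+q*y for p,q in((4,-25),(4,25),(7,-28),(7,28),(-7,28),(-7,-28))]).round(2).tolist())
E
```

```text
scene0
317 B [154, 154, 155, 154, 155, 156, 156, 156, 157, 156, 147, 138, 142, 149, 153, 154, 155, 155, 155, 154]
320 B [156, 156, 155, 155, 154, 156, 156, 156, 153, 143, 124, 114, 126, 140, 151, 153, 153, 153, 153, 154]
323 B [156, 155, 156, 154, 154, 154, 154, 148, 134, 113, 111, 126, 141, 151, 153, 154, 154, 153, 153, 152]
326 B [156, 154, 155, 154, 153, 150, 145, 131, 113, 119, 132, 145, 151, 152, 153, 154, 152, 153, 152, 151]
329 B [155, 156, 156, 156, 152, 142, 122, 107, 121, 136, 147, 150, 151, 151, 151, 151, 152, 153, 153, 152]
332 B [156, 155, 155, 153, 143, 121, 110, 124, 139, 150, 152, 150, 150, 151, 152, 153, 152, 151, 151, 153]
335 B [153, 153, 153, 155, 152, 145, 141, 143, 150, 153, 153, 152, 152, 151, 151, 151, 150, 150, 151, 149]
now
317 B [151, 151, 152, 151, 151, 152, 153, 152, 153, 152, 145, 138, 144, 151, 155, 157, 158, 158, 157, 157]
320 B [66, 66, 66, 66, 65, 66, 66, 66, 65, 65, 63, 63, 82, 117, 141, 147, 147, 148, 149, 149]
323 B [60, 60, 60, 59, 59, 60, 59, 59, 58, 57, 58, 66, 97, 134, 147, 148, 147, 146, 146, 146]
326 B [60, 60, 60, 60, 60, 60, 60, 59, 58, 63, 79, 99, 115, 137, 145, 146, 147, 147, 145, 145]
329 B [61, 61, 61, 60, 60, 60, 59, 58, 62, 74, 91, 109, 134, 144, 145, 145, 145, 146, 147, 146]
332 B [61, 61, 61, 61, 60, 60, 60, 67, 83, 96, 109, 132, 142, 145, 146, 146, 146, 145, 145, 146]
335 B [129, 129, 130, 132, 127, 107, 95, 98, 103, 105, 106, 109, 121, 139, 146, 146, 146, 145, 146, 143]
[505.72 -85.06 272.4 ]
[[319.24, 234.91], [334.03, 228.57], [318.85, 236.0], [335.43, 228.87], [333.02, 225.7], [316.5, 232.74]]
```

View pics/p4.png

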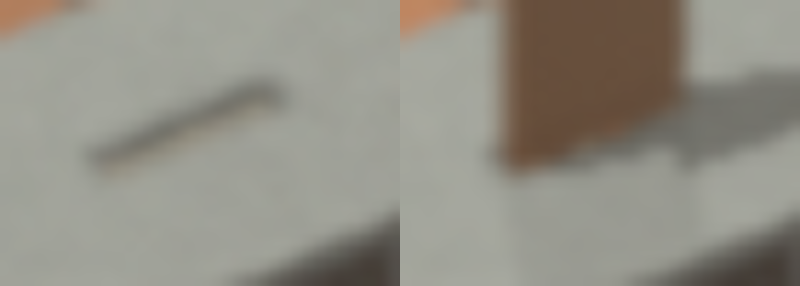

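At the left end, the slot pokes out behind the glass (slot left end (317.2,233.2), glass left edge (318.7)). The glass's front bottom edge lies about 0.6–0.9 px in front of where it should be. So the glass bottom is still 2–3 mm too far to own +x. Its left outline is the back edge, which I had modelled as the front one. I refit with that corrected and with pitch allowed.

```bash
cat > fit2.py <<'E'
from h import *
from scipy.optimize import least_squares
from scipy.spatial.transform import Rotation as Ro
def run(obs,yaw,c0,zc):
    def f(q):
        R=(Ro.from_euler('z',q[3])*Ro.from_euler('y',q[5])*Ro.from_euler('x',q[4])).as_matrix(); r=[]
        for c,l,u,v,a,b in obs:
            P=R@np.array(l)+q[:3]+([1.9,0,0] if c=='scene' else 0)
            p=proj(c,P)[0]; r+=[a*(p[0]-u),b*(p[1]-v)]
        return np.r_[r,(q[3]-yaw)/.02*.4,q[4]/.03*.3,q[5]/.05*.1,(q[2]-zc)/1*.5]
    return least_squares(f,np.r_[c0,yaw,0,0])
E
python3 - <<'E'
from fit2 import *
T=np.array([508.6,-86.1,275.9]);yaw=np.radians(17.53)
x=np.array([np.cos(yaw),np.sin(yaw),0]);y=np.array([-x[1],x[0],0])
obs=[('scene',(0,-48,75),310.55,208.25,1,1),('scene',(0,48,75),341.85,196.05,1,1),('top',(0,-48,75),327.75,244.45,1,1),
('scene',(4,-25,-45),319.7,234.3,1,1),('scene',(4,25,-45),333.95,228.85,1,1),('scene',(-4,-25,-20),318.55,0,1,0),('scene',(-4,-25,30),318.5,0,1,0),('scene',(4,25,35),334.15,0,1,0)]
S=np.array([509.6,-86.9,120])
for t in(0,1):
    ob=obs if t==0 else [o for o in obs if o[0]=='scene']
    o=run(ob,yaw,T-[0,0,107.45],T[2]-107.45);q=o.x
    R=(Ro.from_euler('z',q[3])*Ro.from_euler('y',q[5])*Ro.from_euler('x',q[4])).as_matrix()
    b=R@[0,0,-45]+q[:3]
    print("yaw lean pitch",np.degrees(q[3:]),"c-TCP",x@(q[:3]-T),y@(q[:3]-T),q[2]-T[2],"bottom-TCP",x@(b-T),y@(b-T),"bottom-slot",x@(b-S),y@(b-S));print(o.fun)
E
```

```text
yaw lean pitch [16.89  0.73 -1.27] c-TCP 2.450260856942658 -2.2995326405297862 -107.1158206452391 bottom-TCP 3.4535772975442156 -1.7361474140998363 bottom-slot 2.740982025341917 -0.6720947941439668
[ 0.22  0.24 -0.32 -0.05 -0.45  0.16 -0.23  0.54  0.46 -0.41 -0.51  0.
 -0.71  0.    0.65  0.   -0.22  0.13 -0.04  0.17]
yaw lean pitch [16.98  0.42 -1.42] c-TCP 1.979559733009965 -1.8841973304653383 -107.52477939761465 bottom-TCP 3.1013286586050715 -1.561753599585845 bottom-slot 2.3887333864027727 -0.4977009796299755
[ 0.38  0.03 -0.22 -0.15 -0.23  0.5   0.44 -0.4  -0.49  0.   -0.62  0.
  0.73  0.   -0.19  0.07 -0.05 -0.04]
```

```bash
python3 -m inch '[{"jaw": 0.1, "dx": -0.4}, {"jaw": 0.1, "dx": -0.8}, {"jaw": 0.1, "dx": -1.1}, {"jaw": 0.1, "dx": -1.1}, {"jaw": 0.1, "dx": -1.1}]'|grep -E "ft_|pos"; python3 -m inch '[{"jaw": 0.1, "dy": -0.4}, {"jaw": 0.1, "dy": -0.8}, {"jaw": 0.1, "dy": -0.8}]'|grep -E "ft_|pos"; python3 -m inch '[{"jaw": 0.1, "dy": -0.4}, {"jaw": 0.1, "dy": -0.8}, {"jaw": 0.1, "dy": -0.8}]'|grep -E "ft_|pos"; python3 -m inch '[{"jaw": 0.1, "dy": -0.4}, {"jaw": 0.1, "dy": -0.8}, {"jaw": 0.1, "dy": -0.8}]'|grep -E "ft_|pos"; python3 m.py
```

```text
tcp_pos: [506.0, -86.0, 272.4]
ft_force: [-0.7, 0.0, 8.1]
tcp_pos: [505.2, -86.2, 272.4]
ft_force: [-0.4, 0.4, 7.1]
tcp_pos: [504.5, -86.4, 272.3]
ft_force: [-0.7, 1.4, 5.5]
tcp_pos: [503.8, -86.7, 272.3]
ft_force: [0.6, 0.4, 5.3]
F own [-0.1   0.93  5.3 ] M own [ 0.14 -0.15 -0.01] tcp [503.78 -86.67 272.3 ] yaw 17.53685959698044 std [0.39 0.23 0.39 0.02 0.03 0.03]
```

The moment now puts the contact at the -y end of the glass, with the reaction pushing to +y. So I slide back +y.

```bash
python3 -m inch '[{"jaw": 0.1, "dx": 0.4}, {"jaw": 0.1, "dx": 0.8}, {"jaw": 0.1, "dx": 0.8, "dz": 0.3}]'|grep -E "ft_|pos"; python3 m.py; python3 -m inch '[{"jaw": 0.1, "dx": 0.4}, {"jaw": 0.1, "dx": 0.8}, {"jaw": 0.1, "dx": 0.8}]'|grep -E "ft_|pos"; python3 m.py
```

```text
tcp_pos: [503.7, -86.0, 272.2]
ft_force: [-0.4, 1.3, 9.8]
F own [-0.09  0.43  7.21] M own [ 0.09 -0.09  0.  ] tcp [503.74 -86.03 272.25] yaw 17.535577008665964 std [0.41 0.3  0.25 0.04 0.04 0.02]
tcp_pos: [503.5, -85.3, 272.3]
ft_force: [0.1, 0.2, 6.6]
F own [-0.07 -0.34  7.21] M own [-0.   -0.09  0.  ] tcp [503.54 -85.37 272.26] yaw 17.531232965174304 std [0.46 0.48 0.46 0.01 0.03 0.02]
```

```bash
cat > edge.py <<'E'
from h import *
def avg(n=6): return np.mean([ctrl.read_camera('scene').astype(float) for _ in range(n)],0)
def cross(a,lv):  # last index where a goes from >lv to <lv
    k=[i for i in range(len(a)-1) if a[i]>=lv>a[i+1]]
    return k[-1]+(a[k[-1]]-lv)/(a[k[-1]]-a[k[-1]+1]) if k else np.nan
def glass(im,show=True):
    q=(im[...,2]-im[...,0])/(im[...,2]+1)
    ref=np.median(q[212:226,322:331]); lv=ref/2
    cols=np.arange(321,333); v=np.array([cross(q[205:245,c],lv)+205 for c in cols])
    ok=np.isfinite(v); p=np.polyfit(cols[ok],v[ok],1); p=np.polyfit(cols[ok][abs(np.polyval(p,cols[ok])-v[ok])<.5],v[ok][abs(np.polyval(p,cols[ok])-v[ok])<.5],1)
    rows=np.arange(216,227); r=np.array([cross(q[y,325:345],lv)+325 for y in rows]); l=np.array([325-cross(q[y,325:305:-1],lv) for y in rows])
    if show: print("ref",ref,"bottom",v.round(2),"line slope",p[0],"v@326",np.polyval(p,326),"L",np.polyfit(rows,l,1)[0],np.median(l),"R",np.polyfit(rows,r,1)[0],np.median(r))
    return p,rows,l,r
E
python3 - <<'E'
from edge import *
im=avg(); np.save('pics/now.npy',im); glass(im)
glass(cv2.imread('pics/s_c.png').astype(float)); s,R=axes(); print(s['tcp_pos'])
z=cv2.imread('pics/scene0.png').astype(float).mean(2)
cs=np.arange(319,334); bg=153
for lab,f in(("centroid",lambda d:(d*np.arange(len(d))).sum()/d.sum()),):
    vv=[]
    for c in cs:
        d=np.clip(np.median(z[222:242,c])-z[222:242,c]-3,0,None); vv.append(222+f(d))
    p=np.polyfit(cs,vv,1); print("slot line",p[0],np.polyval(p,326),np.round(vv,2))
d=np.clip(150-z[222:242],0,None)
print("slot col darkness",[(c,round(d[:,c].sum())) for c in range(313,340)])
# model aligned
x=R[:,1];y=R[:,0]
for C in(np.array([511.4,-86.94,120]),):
    a,b=proj('scene',[C-25*y,C+25*y]); print("slot axis model slope",(b-a)[1]/(b-a)[0],"v@326",a[1]+(326-a[0])*(b-a)[1]/(b-a)[0], a,b)
    e=proj('scene',[C+4*x-25*y,C+4*x+25*y,C-4*x-25*y,C+4*x-25*y+[0,0,60],C-4*x-25*y+[0,0,60],C+4*x+25*y+[0,0,60]]); print(e)
E
```

```text
ref 0.40574015289090987 bottom [234.28 233.96 233.62 233.12 232.69 232.47 232.22 231.91 231.61 231.
 230.49 229.95] line slope -0.3759013677025064 v@326 232.46416509529342 L nan nan R -0.016031701568968326 334.3202011301211
ref 0.40384615384615385 bottom [234.46 234.16 233.79 233.39 232.9  232.52 232.28 231.92 231.66 231.
 230.48 229.93] line slope -0.3997827978219635 v@326 232.5744281481624 L nan nan R -0.0034077750274612824 334.3057021466905
[503.53 -85.35 272.27]
slot line -0.4094833511409333 230.4109672982874 [233.32 232.92 232.55 232.06 231.64 231.22 230.83 230.32 229.89 229.54
 229.04 228.71 228.3  227.94 227.89]
slot col darkness [(313, 0), (314, 0), (315, 0), (316, 0), (317, 9), (318, 38), (319, 60), (320, 67), (321, 79), (322, 85), (323, 90), (324, 92), (325, 84), (326, 74), (327, 77), (328, 81), (329, 88), (330, 92), (331, 87), (332, 78), (333, 69), (334, 42), (335, 6), (336, 2), (337, 14), (338, 27), (339, 50)]
slot axis model slope -0.42794010982169006 v@326 230.79536992213934 [318.57 233.98] [333.34 227.65]
[[319.24 234.91]
 [334.03 228.56]
 [317.9  233.05]
 [319.46 221.45]
 [318.07 219.57]
 [334.77 215.04]]
```

The TCP moved 2.2 mm but the glass bottom moved only about 0.4 mm. It sticks to the box top and the holder pitches in the pads. I lift off and measure the free pose.

```bash
python3 -m inch '[{"jaw": 0.1, "dz": -2}, {"jaw": 0.1, "dz": -4}, {"jaw": 0.1, "dz": -5}, {"jaw": 0.1, "dz": -5}, {"jaw": 0.1, "dz": -5}]'|grep -E "ft_|pos"; python3 - <<'E'
from edge import *
im=avg(); cv2.imwrite('pics/s_d.png',im.astype(np.uint8)); glass(im); s,R=axes(); T=s['tcp_pos']; print(T,"tilt",np.degrees(R[:2,2]))
p,rows,l,r=glass(im,0)
b=glass(cv2.imread('pics/s_b.png').astype(float)); 
x=R[:,1];y=R[:,0]
# lifted height of bottom relative to contact: TCP z - 272.35
h=T[2]-272.35
for C in(np.array([511.4,-86.94,120]),):
    e=proj('scene',[C+4*x-25*y+[0,0,h],C+4*x+25*y+[0,0,h]]); print("h",h,"aligned v@326",e[0,1]+(326-e[0,0])*(e[1]-e[0])[1]/(e[1]-e[0])[0],"uR",e[1],"uL",e[0])
g=im
print(np.round(((g[...,2]-g[...,0])/(g[...,2]+1))[222,312:340],2))
E
python3 m.py
```

```text
tcp_pos: [502.6, -85.1, 275.9]
ft_force: [-0.3, -0.4, -2.1]
ref 0.40380053462257953 bottom [232.9  232.46 231.87 231.55 231.22 230.9  230.65 229.96 229.55 228.97
 228.77 228.61] line slope -0.4013055623003159 v@326 230.8173051028297 L nan nan R -0.03514631336353505 333.71867353872574
[502.57 -85.08 276.01] tilt [-0.01  0.  ]
ref 0.40384615384615385 bottom [234.44 234.17 233.88 233.57 232.93 232.49 231.9  231.61 231.42 230.92
 230.45 229.84] line slope -0.41950331781556305 v@326 232.5117504823638 L nan nan R -0.033299538328469915 334.0108860211953
h 3.6593577701834192 aligned v@326 231.22580761786847 uR [334.08 227.76] uL [319.25 234.12]
[0.21 0.14 0.09 0.06 0.05 0.06 0.15 0.32 0.41 0.41 0.41 0.41 0.41 0.41
 0.41 0.4  0.41 0.41 0.4  0.41 0.4  0.31 0.16 0.07 0.05 0.04 0.04 0.04]
F own [ 0.17 -0.16 -1.6 ] M own [ 0.01 -0.01 -0.01] tcp [502.61 -85.1  276.07] yaw 17.533054801061375 std [0.48 0.42 0.36 0.03 0.05 0.04]
```

Free again, the glass bottom is rigid with the tool and within about 1 mm of the slot in both directions. I descend here with a shift of 0.4 mm.

```bash
python3 -m inch '[{"jaw": 0.1, "dx": 0.3, "dy": 0.4}, {"jaw": 0.1, "dx": 0.3, "dy": 0.4, "dz": 1.5}, {"jaw": 0.1, "dx": 0.3, "dy": 0.4, "dz": 3}, {"jaw": 0.1, "dx": 0.3, "dy": 0.4, "dz": 4.5}, {"jaw": 0.1, "dx": 0.3, "dy": 0.4, "dz": 5}]'|grep -E "ft_|pos"; python3 m.py
```

```text
tcp_pos: [502.8, -84.6, 270.8]
ft_force: [-0.6, 0.1, -0.9]
F own [ 0.23  0.06 -1.33] M own [-0.01 -0.01 -0.01] tcp [502.86 -84.67 271.  ] yaw 17.533025411009547 std [0.32 0.55 0.32 0.03 0.04 0.03]
```

It is in: 1.4 mm below the contact height with no contact force. I go on down gently, watching the force. The final TCP height is 89 + 107.4 = 196.4.

```bash
python3 -m inch '[{"jaw": 0.1, "dz": 2}, {"jaw": 0.1, "dz": 4}, {"jaw": 0.1, "dz": 6}, {"jaw": 0.1, "dz": 8}, {"jaw": 0.1, "dz": 8}]'|grep -E "ft_|pos"; python3 m.py
```

```text
tcp_pos: [502.7, -84.6, 262.6]
ft_force: [-0.3, -0.4, -0.8]
F own [ 0.01  0.18 -1.57] M own [ 0.02 -0.03 -0.02] tcp [502.88 -84.68 263.06] yaw 17.532232492264715 std [0.48 0.33 0.37 0.02 0.02 0.02]
```

```bash
python3 -m inch '[{"jaw": 0.1, "dz": 3}, {"jaw": 0.1, "dz": 6}, {"jaw": 0.1, "dz": 9}, {"jaw": 0.1, "dz": 12}, {"jaw": 0.1, "dz": 12}]'|grep -E "ft_|pos"; python3 m.py
```

```text
tcp_pos: [502.6, -84.6, 250.3]
ft_force: [-0.2, -0.2, -1.6]
F own [ 0.1   0.55 -1.23] M own [ 0.03 -0.09  0.02] tcp [502.88 -84.67 251.02] yaw 17.53188771813577 std [0.52 0.26 0.54 0.02 0.03 0.03]
```

The moment about own y is growing (-0.09), because the glass is pitched 1–2° and the slot presses it. I shift +x in step with the descent.

```bash
python3 -m inch '[{"jaw": 0.1, "dy": 0.4}, {"jaw": 0.1, "dy": 0.7}, {"jaw": 0.1, "dy": 0.7}]'|grep ft_; python3 m.py; python3 -m inch '[{"jaw": 0.1, "dy": 0.1, "dz": 3}, {"jaw": 0.1, "dy": 0.2, "dz": 6}, {"jaw": 0.1, "dy": 0.3, "dz": 9}, {"jaw": 0.1, "dy": 0.4, "dz": 12}, {"jaw": 0.1, "dy": 0.4, "dz": 12}]'|grep -E "ft_|pos"; python3 m.py
```

```text
ft_force: [-0.8, 0.2, -1.9]
F own [-0.26  0.19 -1.54] M own [ 0.03 -0.01  0.02] tcp [503.6  -84.48 251.12] yaw 17.53135431619379 std [0.35 0.31 0.41 0.03 0.04 0.03]
tcp_pos: [503.6, -84.2, 238.3]
ft_force: [0.3, 0.1, -1.4]
F own [ 0.13 -0.54 -1.6 ] M own [ 0.02 -0.02  0.02] tcp [503.92 -84.34 239.02] yaw 17.530200327658626 std [0.73 0.51 0.35 0.01 0.02 0.02]
```

That worked: the moment fell to about zero. I continue the same way.

```bash
python3 -m inch '[{"jaw": 0.1, "dy": 0.1, "dz": 3}, {"jaw": 0.1, "dy": 0.2, "dz": 6}, {"jaw": 0.1, "dy": 0.3, "dz": 9}, {"jaw": 0.1, "dy": 0.5, "dz": 14}, {"jaw": 0.1, "dy": 0.5, "dz": 14}]'|grep -E "ft_|pos"; python3 m.py;  python3 -m inch '[{"jaw": 0.1, "dy": 0.1, "dz": 3}, {"jaw": 0.1, "dy": 0.2, "dz": 6}, {"jaw": 0.1, "dy": 0.3, "dz": 9}, {"jaw": 0.1, "dy": 0.5, "dz": 14}, {"jaw": 0.1, "dy": 0.5, "dz": 14}]'|grep -E "ft_|pos"; python3 m.py
```

```text
tcp_pos: [504.0, -84.0, 224.0]
ft_force: [1.1, -0.3, -1.8]
F own [-0.03  0.21 -1.42] M own [-0.   -0.01 -0.  ] tcp [504.35 -84.17 224.93] yaw 17.530660294979263 std [0.47 0.5  0.22 0.03 0.04 0.03]
tcp_pos: [504.5, -83.9, 210.0]
ft_force: [1.0, -0.1, -1.5]
F own [-0.01  0.05 -1.51] M own [0.01 0.   0.01] tcp [504.84 -84.02 210.93] yaw 17.531779854313857 std [0.34 0.62 0.23 0.02 0.05 0.04]
```

```bash
python3 -m inch '[{"jaw": 0.1, "dy": 0.1, "dz": 4}, {"jaw": 0.1, "dy": 0.2, "dz": 8}, {"jaw": 0.1, "dy": 0.3, "dz": 11}, {"jaw": 0.1, "dy": 0.4, "dz": 13.5}, {"jaw": 0.1, "dy": 0.5, "dz": 14.5}]'|grep -E "ft_|pos";python3 -m inch '[{"jaw": 0.1}, {"jaw": 0.1}, {"jaw": 0.1}, {"jaw": 0.1}]' |grep ft_; python3 m.py; python3 - <<'E'
from edge import *
im=avg(4).astype(np.uint8);tp=ctrl.read_camera('top')
cv2.imwrite('pics/p5.png',np.hstack([cv2.resize(im[180:260,285:365],(500,500),interpolation=2),cv2.resize(tp[225:275,305:345][:, :],(300,375),interpolation=2)[:, :] if 0 else cv2.resize(tp[220:300,290:338],(300,500),interpolation=2)]))
E
```

```text
tcp_pos: [505.2, -83.9, 196.0]
ft_force: [-0.3, 0.6, -2.0]
ft_force: [-0.4, 0.8, -2.1]
F own [-0.19 -0.02 -1.58] M own [ 0.01 -0.01 -0.  ] tcp [505.45 -83.93 196.71] yaw 17.531501626686087 std [0.44 0.25 0.33 0.04 0.02 0.02]
```

View pics/p5.png

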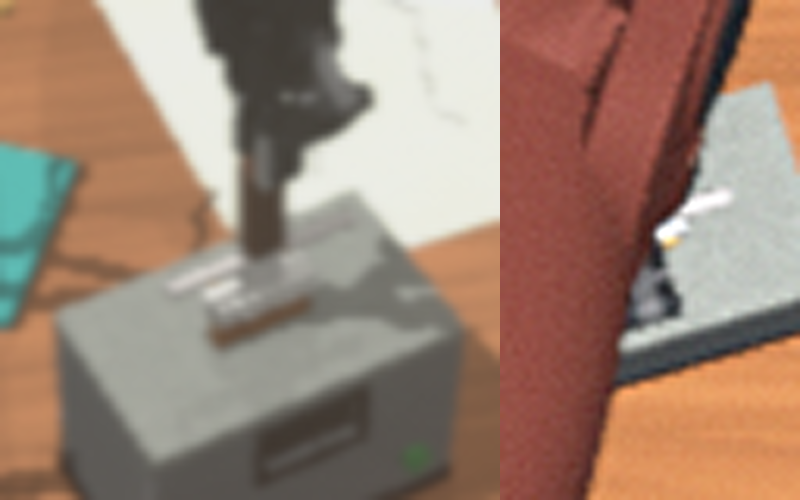

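In the last picture the glass is in the slot at about (328,231). The clamp stands roughly 12 mm above the box top, and the wrist carries only the holder's weight with no side load. The glass centre is at about 89.3 mm, so I hand in.

```bash
python3 -c "
from plant import ctrl
print(ctrl.get_state()['time'],ctrl.finish_job())"
```

```text
the job is handed in; nothing more can be done
19.5 None
```

I handed in the job at 19.5 s: the amber plate is still in the gripper, through the slot with its centre about 89 mm above the table (window middle 89 mm), the clamp about 12 mm above the box, no measurable side load, and roughly 1–2° of estimated pitch left that I could not correct; nothing else on the bench was touched.

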